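Build up the test load on a sensor bench's load stand

TASK

Build up the test load: thread the brass ring weights over the load stand's stem one at a time, each lowered until it lies flat on the plate or on the ring below, until the needle, left to itself, stands inside the green sector. The carrier floats, so find the stem with the hole by a light touch: never drive the needle into the red zone, by pressing or by letting a ring fall. Leave the spare rings lying where they are and do not disturb the other things on the bench.

Things in the scene. Friction and masses are not known exactly. Their poses are not given: they have to be found in the camera images.
- ring_a_c (a point): centre (half-way up) of a brass ring weight lying flat on the mat: 44 mm outside, hole 16 mm, 13 mm thick, so the centre is 6.5 mm above what it lies on; z is the ring's axis. The four rings look alike but weigh from 112 to 195 g each (1.1 to 1.9 N)
- ring_b_c (a point): centre (half-way up) of a brass ring weight lying flat on the mat: 44 mm outside, hole 16 mm, 13 mm thick, so the centre is 6.5 mm above what it lies on; z is the ring's axis. The four rings look alike but weigh from 112 to 195 g each (1.1 to 1.9 N)
- ring_c_c (a point): centre (half-way up) of a brass ring weight lying flat on the mat: 44 mm outside, hole 16 mm, 13 mm thick, so the centre is 6.5 mm above what it lies on; z is the ring's axis. The four rings look alike but weigh from 112 to 195 g each (1.1 to 1.9 N)
- ring_d_c (a point): centre (half-way up) of a brass ring weight lying flat on the mat: 44 mm outside, hole 16 mm, 13 mm thick, so the centre is 6.5 mm above what it lies on; z is the ring's axis. The four rings look alike but weigh from 112 to 195 g each (1.1 to 1.9 N)
- load_stand: grey load stand, housing 170 x 320 mm, top 56 mm up; origin under its centre; load head 90 mm towards its -y, face-up dial 156 mm across 68 mm towards its +y (70 mm up). On the head is the carrier: steel plate 56 mm across, 5 mm thick, with an upright flat-topped stem 12 mm in diameter, 60 mm tall above the plate, edge sharp
- load_point (a point): nominal centre of the load head at the upper face of the unloaded plate (77 mm up), fixed to the housing. The carrier floats to align itself: its stem is up to 6 mm off this point along the stand's x and up to 6 mm along its y, differently each time, upright. It shifts (8 mm at most) only if pushed sideways with over 4 N. Downwards plate and stem sink together, 1 mm per 2 N
- needle (a joint): black needle of the dial: shows at once the downward load on plate and stem. rad, 0 unloaded, growing clockwise seen from above, 0.3 rad per N (one black mark per N). The red zone begins at 2.7 (9 N)
- sector (a joint): middle of the green sector on the dial; zero, direction and unit as for the needle. Set differently each time (1.0 to 1.38), it stays put during the job. The green reaches 0.32 rad to either side of it, a little more in all than the heaviest ring moves the needle
- needle_tip (a point): point near the tip of the needle, 60 mm from the dial's centre; x points outwards along the needle
- green_mid (a point): middle of the green sector, 46 mm from the dial's centre; x points outwards
- flux_jar: amber flux jar, 46 mm across, 30 mm tall, standing among the rings (bystander)
- spacer: black plastic spacer bush, 38 mm across, 18 mm tall, among the rings (bystander, not a weight)
- solder_spool: solder spool, 56 mm across, 46 mm tall, beyond the work area (bystander)
- screwdriver: screwdriver 170 mm long, lying (bystander)
- multimeter: yellow multimeter 150 x 78 x 40 mm, lying (bystander)
- caliper: caliper 200 mm long, lying flat (bystander)
- tape_reel: flat white and blue component reel, 90 mm across, 12 mm high (bystander)
- ring_a: the ring weight itself, origin in the centre of its underside
- ring_b: the ring weight itself, origin in the centre of its underside
- ring_c: the ring weight itself, origin in the centre of its underside
- ring_d: the ring weight itself, origin in the centre of its underside

How it is judged:
On the way:
1. the first ring alone is threaded over the stem, lies flat on the plate and is released ((((horizontal distance between ring_a_c and load_point below 0.016 m and z of ring_a_c in the frame of load_point between -0.002 and 0.052 m and angle between ring_a_c's own z axis and vertical below 0.12 rad) and contact force between the fingers and anything else below 0.05 N) or ((horizontal distance between ring_b_c and load_point below 0.016 m and z of ring_b_c in the frame of load_point between -0.002 and 0.052 m and angle between ring_b_c's own z axis and vertical below 0.12 rad) and contact force between the fingers and anything else below 0.05 N) or ((horizontal distance between ring_c_c and load_point below 0.016 m and z of ring_c_c in the frame of load_point between -0.002 and 0.052 m and angle between ring_c_c's own z axis and vertical below 0.12 rad) and contact force between the fingers and anything else below 0.05 N) or ((horizontal distance between ring_d_c and load_point below 0.016 m and z of ring_d_c in the frame of load_point between -0.002 and 0.052 m and angle between ring_d_c's own z axis and vertical below 0.12 rad) and contact force between the fingers and anything else below 0.05 N)) and value of joint needle between 0.28 and 0.63 rad), for 0.2 s.
At the end, for the whole second after the job is handed in: The needle stands still inside the green sector (within 0.335 rad of its middle) under ring weights alone; every ring either lies flat, threaded over the stem, on the plate or on the rings below it, or still lies flat on the mat within 50 mm of where it began; all is at rest (angle between the x axis of needle_tip and the x axis of green_mid, either way round below 0.335 rad and value of joint needle above 0.5 rad and velocity of joint needle between -0.1 and 0.1 rad/s and ((horizontal distance between ring_a_c and load_point below 0.016 m and z of ring_a_c in the frame of load_point between -0.002 and 0.052 m and angle between ring_a_c's own z axis and vertical below 0.12 rad) or (height (world z) of ring_a_c below 0.012 m and distance of ring_a_c from where it was at the start of the episode below 0.05 m)) and ((horizontal distance between ring_b_c and load_point below 0.016 m and z of ring_b_c in the frame of load_point between -0.002 and 0.052 m and angle between ring_b_c's own z axis and vertical below 0.12 rad) or (height (world z) of ring_b_c below 0.012 m and distance of ring_b_c from where it was at the start of the episode below 0.05 m)) and ((horizontal distance between ring_c_c and load_point below 0.016 m and z of ring_c_c in the frame of load_point between -0.002 and 0.052 m and angle between ring_c_c's own z axis and vertical below 0.12 rad) or (height (world z) of ring_c_c below 0.012 m and distance of ring_c_c from where it was at the start of the episode below 0.05 m)) and ((horizontal distance between ring_d_c and load_point below 0.016 m and z of ring_d_c in the frame of load_point between -0.002 and 0.052 m and angle between ring_d_c's own z axis and vertical below 0.12 rad) or (height (world z) of ring_d_c below 0.012 m and distance of ring_d_c from where it was at the start of the episode below 0.05 m)) and linear speed of each of ring_a, ring_b, ring_c, ring_d below 0.02 m/s); the robot touches nothing.
It fails at once if the needle is driven into the red zone (more than 2.7 rad, 9 N on the load plate) (value of joint needle above 2.7 rad).
It fails at once if two rings are carried at once (((height (world z) of ring_a_c above 0.03 m and not (horizontal distance between ring_a_c and load_point below 0.016 m and z of ring_a_c in the frame of load_point between -0.002 and 0.052 m and angle between ring_a_c's own z axis and vertical below 0.12 rad)) and (height (world z) of ring_b_c above 0.03 m and not (horizontal distance between ring_b_c and load_point below 0.016 m and z of ring_b_c in the frame of load_point between -0.002 and 0.052 m and angle between ring_b_c's own z axis and vertical below 0.12 rad))) or ((height (world z) of ring_a_c above 0.03 m and not (horizontal distance between ring_a_c and load_point below 0.016 m and z of ring_a_c in the frame of load_point between -0.002 and 0.052 m and angle between ring_a_c's own z axis and vertical below 0.12 rad)) and (height (world z) of ring_c_c above 0.03 m and not (horizontal distance between ring_c_c and load_point below 0.016 m and z of ring_c_c in the frame of load_point between -0.002 and 0.052 m and angle between ring_c_c's own z axis and vertical below 0.12 rad))) or ((height (world z) of ring_a_c above 0.03 m and not (horizontal distance between ring_a_c and load_point below 0.016 m and z of ring_a_c in the frame of load_point between -0.002 and 0.052 m and angle between ring_a_c's own z axis and vertical below 0.12 rad)) and (height (world z) of ring_d_c above 0.03 m and not (horizontal distance between ring_d_c and load_point below 0.016 m and z of ring_d_c in the frame of load_point between -0.002 and 0.052 m and angle between ring_d_c's own z axis and vertical below 0.12 rad))) or ((height (world z) of ring_b_c above 0.03 m and not (horizontal distance between ring_b_c and load_point below 0.016 m and z of ring_b_c in the frame of load_point between -0.002 and 0.052 m and angle between ring_b_c's own z axis and vertical below 0.12 rad)) and (height (world z) of ring_c_c above 0.03 m and not (horizontal distance between ring_c_c and load_point below 0.016 m and z of ring_c_c in the frame of load_point between -0.002 and 0.052 m and angle between ring_c_c's own z axis and vertical below 0.12 rad))) or ((height (world z) of ring_b_c above 0.03 m and not (horizontal distance between ring_b_c and load_point below 0.016 m and z of ring_b_c in the frame of load_point between -0.002 and 0.052 m and angle between ring_b_c's own z axis and vertical below 0.12 rad)) and (height (world z) of ring_d_c above 0.03 m and not (horizontal distance between ring_d_c and load_point below 0.016 m and z of ring_d_c in the frame of load_point between -0.002 and 0.052 m and angle between ring_d_c's own z axis and vertical below 0.12 rad))) or ((height (world z) of ring_c_c above 0.03 m and not (horizontal distance between ring_c_c and load_point below 0.016 m and z of ring_c_c in the frame of load_point between -0.002 and 0.052 m and angle between ring_c_c's own z axis and vertical below 0.12 rad)) and (height (world z) of ring_d_c above 0.03 m and not (horizontal distance between ring_d_c and load_point below 0.016 m and z of ring_d_c in the frame of load_point between -0.002 and 0.052 m and angle between ring_d_c's own z axis and vertical below 0.12 rad)))).
It fails at once if a bystander is moved by more than 30 mm (distance of any of flux_jar, spacer, solder_spool, screwdriver, multimeter, caliper, tape_reel from where it was at the start of the episode above 0.03 m).
It also fails if it takes over 72 s, if anything falls off the work surface, if the arm or the gripper's body presses on something with over 40 N, if the wrist force passes 120 N, or if a joint passes its speed limit or range.

ROBOT

A 6-joint arm with a two-finger parallel gripper is mounted at the origin on the work surface. World frame = base frame: x ahead of the robot, y to its left, z up, the work surface at z = 0. Lengths are in m, angles in rad, forces in N, time in s.
With the tool pointing down it reaches from about 0.275 to 0.75 m from the base axis. Payload 10.2 kg.
Tool frame: the origin (TCP) lies midway between the tips of the shut fingers; the grasp point (between the pads) lies 19 mm behind it (env.hold_point_z is the distance from the TCP to the grasp point, in m); z points along the fingers, y is the line along which they close (so a half turn about z gives the same grasp; the last joint's range is limited). The gripper opens to 85 mm and grips with 20 to 120 N. Pads are 22 mm wide; open, the fingers measure 114 mm over their backs; the gripper's body (76 mm by 85 mm) begins 54 mm behind the grasp point. The pads swing forward as they close: fully open they stand 13 mm farther back than shut.
Start: joints at [-1.335, 0.313, 1.498, -0, 1.331, -0.223], TCP at [0.232, -0.471, 0.231] pointing down, gripper open.
Joint ranges: [-2.94, 2.94], [-0.97, 2.17], [0.19, 2.56], [-1.23, 4.37], [0.02, 3.11], [-2.88, 2.88]. Speed limits (rad/s): [2.39, 2.39, 3.01, 3.14, 3.14, 3.14].

INTERFACE

Orientations are given as a unit quaternion [x, y, z, w].
In Python, from bench import env, kinematics, monitor, eyes, job gives the robot as it stands. The module is installed in compiled form; this text tells all that it offers. Calls block until the motion is done:
- env.reach(position, orientation): joint-space move of the TCP to a pose.
- env.movel(position, velocity=0.15, frame=None, guard=None): straight line of the TCP; frame=None keeps the orientation; velocity is the mean speed in m/s. With guard (N) it stops when the force on the tool has changed by that much, and returns True; else False.
- env.set_joints(angles): joint-space move.
- env.release() and env.close_gripper(effort=None): open the fingers fully, or close them until they stop; effort is the grip in N (None keeps the last).
- env.hold(seconds).
- kinematics.ik(position, orientation): joint angles nearest the present ones, or None.
- monitor.sense(): the state.
- eyes.grab_frame(name): name is "scene" or "top" or "wrist"; returns a dict with "frame" (480x640x3 uint8, red, green, blue), "mtx" (3x3 intrinsics, pixels), "k1" (the pictures are not rectified: a ray, as slopes to the right and down, at radius r is drawn at 1 + k1 r^2 times it, then the intrinsics apply), "view" (4x4, takes a point from world to camera coordinates). Camera axes: x right, y down, z forward; pixel columns grow to the right and rows downward; lengths in m; the calibration is good to about 2 mm. A picture is of the moment at which its call begins. There is no depth.
A pose or a line that the arm cannot do raises env.MotionError and nothing moves.
- job.hand_in(): hands the job in; it is judged then, once.
The state is a dict: "clock": time; "joints": joint angles; "qvel": joint speeds; "joint_efforts": joint torques, N m; "position": TCP position; "ee_rot": TCP orientation; "contact_force": force on the tool from outside, world axes, zero at the start; "ft_torque": the same for the moment, N m; "finger_gap": opening from 0.0 (shut) to 1.0 (fully open); "gripper_force": force on a finger pad.
Only numpy, scipy, OpenCV 4.12 (cv2) and the standard library are available. Lean on these libraries where they do the work, as an engineer would, in place of code of your own. Each camera call takes 0.05 s, during which the arm holds its last target. There are 200 camera calls.

## Working session

There is one attempt and no reset: what is moved stays moved. The work goes in short steps, each a Python script; the robot and the scene stay as the last script left them, time stands still between calls to the robot, and variables do not carry over. Pictures are saved under pics/ and viewed, at most 10 in all, crops included, and the job is handed in when it is done.

```bash
mkdir -p pics; ls; cat > h.py <<'E'
import numpy as np, cv2
from bench import env, kinematics, monitor, eyes, job
def grab(name, save=None):
    f=eyes.grab_frame(name)
    if save: cv2.imwrite('pics/'+save, cv2.cvtColor(f['frame'],cv2.COLOR_RGB2BGR)); np.savez('pics/'+save[:-4]+'.npz',**f)
    return f
def load(n): return dict(np.load('pics/'+n+'.npz'))
def ray(f,uv):
    K=f['mtx'];d=np.array([(uv[0]-K[0,2])/K[0,0],(uv[1]-K[1,2])/K[1,1]]);s=d.copy()
    for _ in range(30): s=d/(1+float(f['k1'])*(s@s))
    V=f['view'];R=V[:3,:3];return -R.T@V[:3,3], R.T@np.array([s[0],s[1],1.])
def at(f,uv,z):
    o,d=ray(f,uv);return o+d*(z-o[2])/d[2]
def proj(f,p):
    c=f['view'][:3,:3]@np.asarray(p)+f['view'][:3,3];s=c[:2]/c[2];s=s*(1+float(f['k1'])*(s@s))
    K=f['mtx'];return np.array([K[0,0]*s[0]+K[0,2],K[1,1]*s[1]+K[1,2]])
def tri(obs):
    A=np.zeros((3,3));b=np.zeros(3)
    for f,uv in obs:
        o,d=ray(f,uv);d/=np.linalg.norm(d);M=np.eye(3)-np.outer(d,d);A+=M;b+=M@o
    return np.linalg.solve(A,b)
E
python3 - <<'E'
from h import *
for n in('scene','top'):
    f=grab(n,n+'0.png');print(n,f['mtx'].tolist(),f['k1'],np.round(f['view'],3).tolist())
print(monitor.sense())
E
```

```text
pics
scene [[509.618837496489, 0.0, 315.900979545021], [0.0, 509.618837496489, 240.43718533493274], [0.0, 0.0, 1.0]] -0.12201832078757159 [[0.35, 0.937, 0.014, -0.2], [0.713, -0.257, -0.652, -0.356], [-0.608, 0.238, -0.758, 1.699], [0.0, 0.0, 0.0, 1.0]]
top [[449.6096779697719, 0.0, 321.0348545616021], [0.0, 449.6096779697719, 232.3332068078426], [0.0, 0.0, 1.0]] -0.004981818851915236 [[0.022, -1.0, -0.003, -0.012], [-0.99, -0.022, -0.136, 0.586], [0.136, 0.006, -0.991, 1.317], [0.0, 0.0, 0.0, 1.0]]
{'clock': 0.1, 'joints': array([-1.33541610e+00,  3.13350114e-01,  1.49836121e+00, -3.33452730e-05,
        1.33100129e+00, -2.23396124e-01]), 'qvel': array([ 0.00113822, -0.00060371, -0.00334136, -0.00224907,  0.00010655,
       -0.00091896]), 'joint_efforts': array([ 2.59788205e-03, -4.12896681e+01, -2.60141373e+01, -1.72624532e-04,
        3.04480578e-03,  2.72837019e-05]), 'position': array([ 0.23242446, -0.47048801,  0.23081475]), 'ee_rot': array([ 9.73804640e-01,  2.27385595e-01, -1.95484718e-05, -5.59872484e-04]), 'contact_force': array([-0.51307691, -0.73228042,  0.27883322]), 'ft_torque': array([ 0.06118222, -0.00908612, -0.03493884]), 'gripper_force': 0.0, 'finger_gap': 1.0001587050778602}
```

View pics/scene0.png

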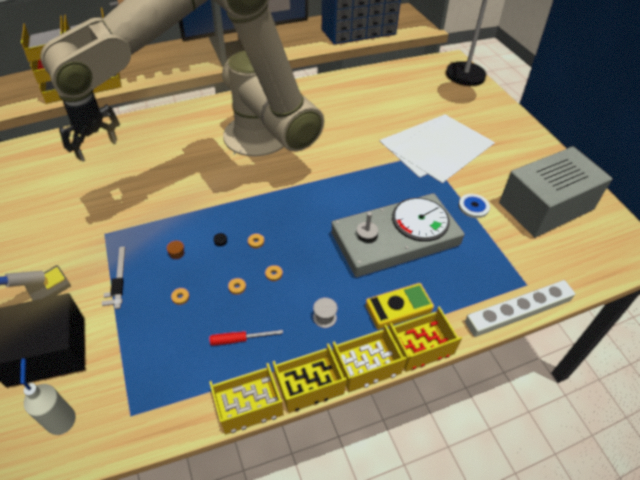

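View pics/top0.png

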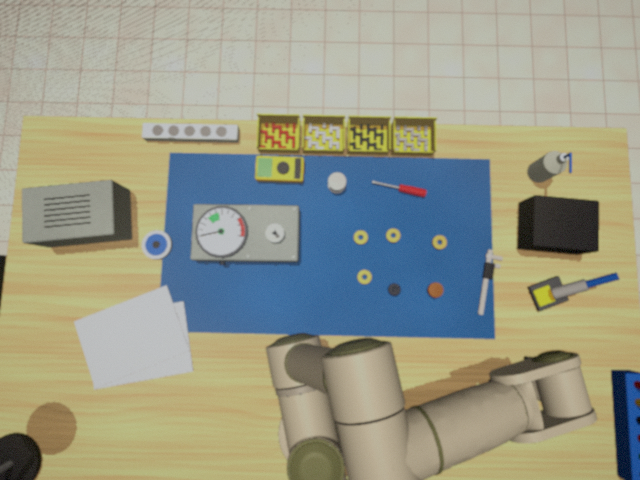

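The scene shows the rings at (256,240), (274,272), (237,286) and (180,295), the jar at (176,249), the spacer at (220,239) and the stem at (369,225). The top view shows the rings at (364,277), (360,237), (393,235) and (440,242), the stem at (275,233) and the dial at (221,231).

```bash
python3 - <<'E'
from h import *
S=load('scene0');T=load('top0')
def blobs(f,box):
    hsv=cv2.cvtColor(f['frame'],cv2.COLOR_RGB2HSV)
    m=cv2.inRange(hsv,(8,60,110),(35,255,255));k=np.zeros_like(m);x0,y0,x1,y1=box;k[y0:y1,x0:x1]=m[y0:y1,x0:x1]
    k=cv2.morphologyEx(k,cv2.MORPH_CLOSE,np.ones((7,7),np.uint8))
    n,l,s,c=cv2.connectedComponentsWithStats(k)
    return [(c[i],s[i,4]) for i in range(1,n) if s[i,4]>40]
bs=blobs(S,(160,225,300,310));bt=blobs(T,(340,220,460,295))
print(bs,bt)
for c,a in bt:
    g=at(T,c,.008);uv=proj(S,g);j=min(bs,key=lambda b:np.linalg.norm(b[0]-uv))
    print(c,g,tri([(T,c),(S,j[0])]),np.linalg.norm(j[0]-uv))
print('stemtop',tri([(T,(275,233)),(S,(369,214))]), 'dial',tri([(T,(221,231)),(S,(421,218))]))
for n,uv in dict(jar=(436,290),spacer=(394,290),spool=(337,183)).items(): print(n,at(T,uv,.02))
for c in ((190,205),(300,206),(300,262),(190,261)): print(at(T,c,.056))
E
```

```text
[(array([255.53757225, 240.02312139]), np.int32(173)), (array([174.82876712, 246.91780822]), np.int32(146)), (array([273.35204082, 272.3877551 ]), np.int32(196)), (array([236.62621359, 285.52912621]), np.int32(206)), (array([179.70909091, 295.58636364]), np.int32(220))] [(array([392.75342466, 235.0890411 ]), np.int32(146)), (array([360.13986014, 237.07692308]), np.int32(143)), (array([439.06622517, 242.        ]), np.int32(151)), (array([364.01351351, 276.50675676]), np.int32(148)), (array([434.85106383, 289.0212766 ]), np.int32(141))]
[392.75342466 235.0890411 ] [ 0.58632826 -0.22010802  0.008     ] [ 0.58659627 -0.22007589  0.00650865] 0.4716982863686007
[360.13986014 237.07692308] [ 0.57792966 -0.11957292  0.008     ] [ 0.57815565 -0.11968295  0.00630703] 0.4743981665168256
[439.06622517 242.        ] [ 0.56800064 -0.36267739  0.008     ] [ 0.56828081 -0.36295219  0.00606019] 0.5828683096608527
[364.01351351 276.50675676] [ 0.45706782 -0.13265581  0.008     ] [ 0.4571247  -0.13261415  0.00732304] 0.1906981270320596
[434.85106383 289.0212766 ] [ 0.42397502 -0.34799682  0.008     ] [ 0.42355694 -0.34418425  0.02571431] 4.744270625060281
stemtop [0.57116568 0.13596073 0.12647723] dial [0.58017152 0.29863015 0.06324644]
jar [ 0.42092911 -0.34844002  0.02      ]
spacer [ 0.4181398  -0.22212441  0.02      ]
spool [ 0.7442656  -0.04489501  0.02      ]
[0.65780374 0.39727378 0.056     ]
[0.66194457 0.06606739 0.056     ]
[0.49361406 0.06122976 0.056     ]
[0.4893156  0.38680762 0.056     ]
```

```bash
cat >> h.py <<'E'
Q=[.70710678,.70710678,0,0]
def brass(f,uv,r=90):
    hsv=cv2.cvtColor(f['frame'],cv2.COLOR_RGB2HSV);m=cv2.inRange(hsv,(8,60,90),(35,255,255))
    k=np.zeros_like(m);cv2.circle(k,tuple(int(v) for v in uv),r,255,-1);m&=k
    cs=cv2.findContours(m,cv2.RETR_EXTERNAL,cv2.CHAIN_APPROX_NONE)[0]
    c=max(cs,key=cv2.contourArea);return cv2.fitEllipse(cv2.convexHull(c))
E
python3 - <<'E'
from h import *
for q in (Q,[.70710678,-.70710678,0,0]):
    for p in ((.578,-.12,.17),(.571,.136,.2),(.571,.136,.09)): print(kinematics.ik(p,q))
env.reach([.578,-.12,.17],Q)
f=grab('wrist','w1.png');s=monitor.sense();print(s['clock'],s['position'],s['contact_force'],np.round(f['view'],3).tolist(),f['mtx'][0],f['k1'],proj(f,[.578,-.12,.0065]))
E
```

```text
[-4.03011620e-01  5.06052394e-01  1.37880740e+00 -4.44089210e-16
  1.25673286e+00 -4.03011620e-01]
[ 3.43669989e-02  4.73233128e-01  1.34898560e+00 -4.44089210e-16
  1.31937393e+00  3.43669989e-02]
[ 3.43669989e-02  5.86687706e-01  1.47417454e+00 -4.44089210e-16
  1.08073041e+00  3.43669989e-02]
[-4.03011620e-01  5.06052394e-01  1.37880740e+00 -4.44089210e-16
  1.25673286e+00  2.73858103e+00]
None
None
1.95 [ 0.57781159 -0.12102493  0.17018259] [-0.79835775 -0.15883982  0.75529637] [[1.0, -0.002, 0.001, -0.578], [-0.002, -0.956, 0.293, -0.136], [0.0, -0.293, -0.956, 0.285], [0.0, 0.0, 0.0, 1.0]] [349.63262202   0.         308.59344787] -0.06590074492913803 [308.35837036 214.52383045]
```

View pics/w1.png

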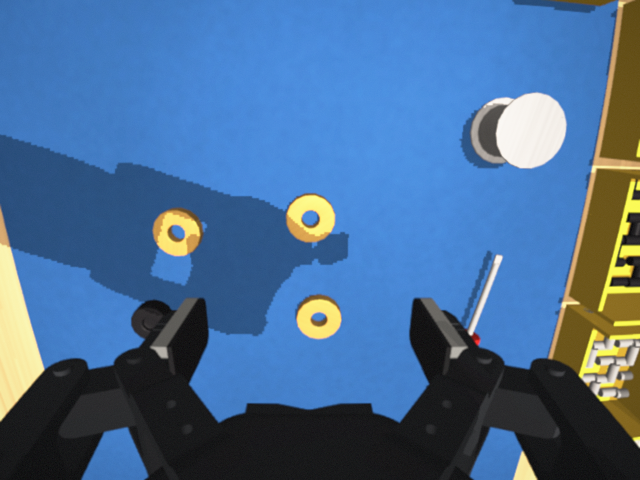

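The wrist view shows the target ring at about (311,218), against a predicted (308,214). Its neighbours are at (178,232) and (319,317), and the fingers come in from left and right along x. I'll take a second wrist view from lower down, then grasp.

```bash
python3 - <<'E'
from h import *
f1=load('w1');e1=brass(f1,(311,218),45)
env.movel([.578,-.12,.10]);f2=grab('wrist','w2.png');e2=brass(f2,proj(f2,[.578,-.12,.0065]),80)
print(e1,e2,proj(f2,[.578,-.12,.0065]));print(at(f1,e1[0],.0075),at(f2,e2[0],.0075),tri([(f1,e1[0]),(f2,e2[0])]))
s=monitor.sense();print(s['position'],s['contact_force'])
E
```

```text
((310.0154113769531, 217.5858154296875), (48.39836883544922, 48.856510162353516), 106.15809631347656) ((309.5841369628906, 241.64874267578125), (61.61445617675781, 61.90715026855469), 85.30245208740234) [307.42515673 237.80086097]
[ 0.57948423 -0.12258863  0.0075    ] [ 0.57952936 -0.12254894  0.0075    ] [ 0.57950925 -0.12271956  0.0069673 ]
[ 0.57861678 -0.12042141  0.10127679] [ 0.2643625  -1.14447433  1.83259551]
```

View pics/w2.png

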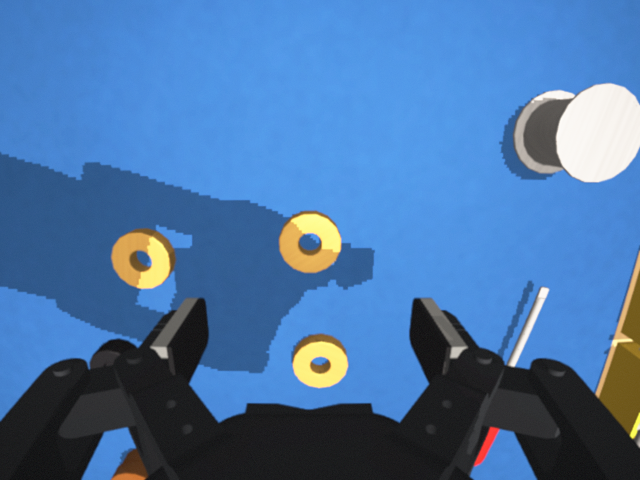

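The second wrist view shows the target ring at (310,242), which puts it at about (0.5795, -0.1226, 0.007), lying on the mat between the open fingers. Next I'll grasp it, lift it and check the hold.

```bash
python3 - <<'E'
from h import *
env.movel([.5795,-.1226,.02],velocity=.12);print(env.movel([.5795,-.1226,.001],velocity=.05,guard=8))
F0=[monitor.sense()['contact_force'] for _ in range(1)]
env.close_gripper(40);s=monitor.sense();print(s['position'],s['finger_gap'],s['gripper_force'],s['contact_force'])
env.movel([.5795,-.1226,.06],velocity=.12);env.hold(.3)
s=monitor.sense();print(s['finger_gap'],s['contact_force'],F0)
env.movel([.571,.09,.21],velocity=.3);f=grab('wrist','w3.png')
fs=[]
for _ in range(6): env.hold(.05);fs.append(monitor.sense()['contact_force'])
s=monitor.sense();print(s['clock'],s['position'],np.round(fs,2).tolist())
p=s['position'];print(proj(f,p+[0,0,.006]),proj(f,[.571,.136,.137]))
E
```

```text
False
[ 0.57957269 -0.12264499  0.00163939] 0.49392910188614625 39.86025255639106 [-1.86112326  0.17011605  5.13407346]
0.48970194699222325 [ 0.59993201 -0.72873531 -1.85244004] [array([-0.58528387,  0.70955837,  0.74706733])]
6.7667 [0.57098833 0.08953003 0.20966107] [[0.05, -0.56, -1.15], [-0.32, -0.3, -1.65], [0.02, -0.15, -2.52], [0.1, 0.95, -1.7], [0.28, 0.3, -1.91], [0.79, -0.72, -1.86]]
[308.78162173 306.287163  ] [308.86198062 175.87348871]
```

View pics/w3.png

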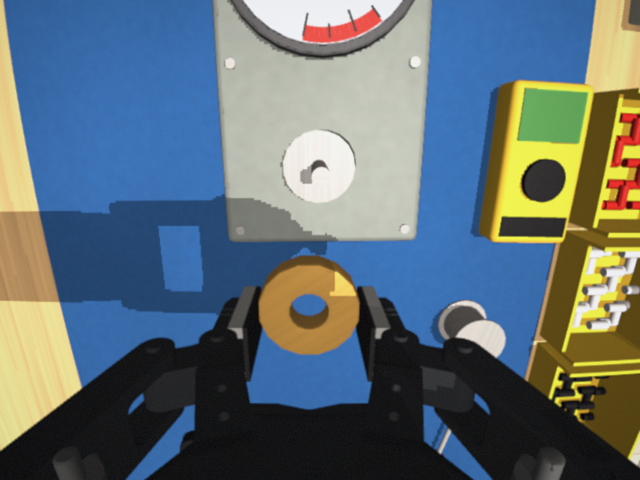

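The ring is held level, with its hole at about (309,307) and the prediction at (309,306). The plate is at (319,166) with the stem near (320,170). I'll move in closer for a second look at the stem.

```bash
python3 - <<'E'
from h import *
env.movel([.571,.085,.165],velocity=.2);env.hold(.15);f=grab('wrist','w4.png');print(monitor.sense()['position'])
a=load('w3')
def crop(f,c,r=50): 
    i=cv2.cvtColor(f['frame'],cv2.COLOR_RGB2BGR);x,y=c;return cv2.resize(i[y-r:y+r,x-r:x+r],(390,390),interpolation=cv2.INTER_NEAREST)
c=proj(f,[.576,.14,.1]).astype(int);print(c)
cv2.imwrite('pics/c34.png',np.hstack([crop(a,(319,166)),crop(f,tuple(c))]))
E
```

```text
[0.57160601 0.085091   0.1664343 ]
[315 163]
```

View pics/c34.png

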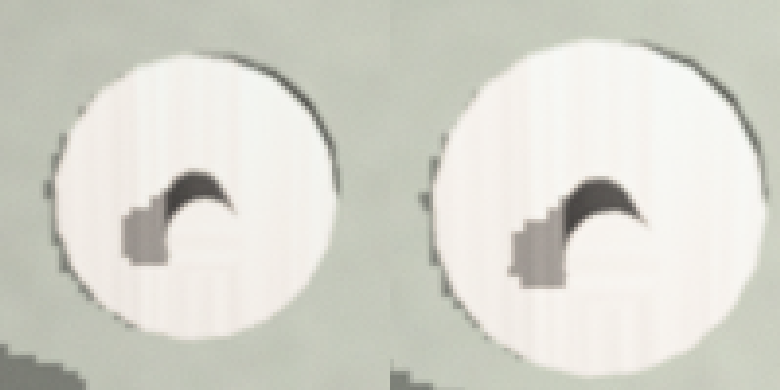

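The crops show the stem top as a white disc under its dark shaft. Its centre is about (320.0,175.2) in w3 and (320.1,177.4) in w4. The plate centre is at (319.1,166.3) and (318.8,166.2).

```bash
python3 - <<'E'
from h import *
a=load('w3');b=load('w4')
for n,u,v,z,r in (('stem',(320.0,175.2),(320.1,177.4),.137,.006),('plate',(319.1,166.3),(318.8,166.2),.077,.028)):
    for f,p in ((a,u),(b,v)):
        P=at(f,p,z);print(n,P,'rad px',np.linalg.norm(proj(f,P+[r,0,0])-proj(f,P)))
    print(tri([(a,u),(b,v)]))
for f,p in ((a,[.57099,.08953,.20966]),(b,[.5716,.0851,.1664])):
    c=proj(f,np.array(p)+[0,0,.006]);e=brass(f,c,60);print(e,c, at(f,e[0],p[2]+.006)-p)
    # dark hole
    g=cv2.cvtColor(f['frame'],cv2.COLOR_RGB2HSV)
    m=cv2.inRange(g,(8,60,60),(35,255,255));cs,h=cv2.findContours(m,cv2.RETR_CCOMP,cv2.CHAIN_APPROX_NONE)
    for i,q in enumerate(cs):
        if h[0][i][3]>=0 and cv2.contourArea(q)>200: e=cv2.fitEllipse(q);print('hole',e,at(f,e[0],p[2]+.0125)-p,at(f,e[0],p[2]-.0005)-p)
E
```

```text
stem [0.57779807 0.13640788 0.137     ] rad px 9.828035610403598
stem [0.57771766 0.13648448 0.137     ] rad px 12.208247673076412
[0.57822479 0.13470657 0.1230629 ]
plate [0.57890241 0.13597744 0.077     ] rad px 36.05642481472109
plate [0.57896129 0.13614814 0.077     ] rad px 42.5621281204073
[0.57832599 0.13800227 0.09709268]
((308.961181640625, 305.6631164550781), (98.49690246582031, 101.19979095458984), 74.72050476074219) [308.78546131 306.28604948] [7.64730813e-05 3.02643250e-04 6.00000000e-03]
hole ((308.6884765625, 304.56207275390625), (23.15612030029297, 35.04016876220703), 89.82630920410156) [-3.17796142e-05  4.28561933e-03  1.25000000e-02] [-5.12711461e-05 -2.61237077e-03 -5.00000000e-04]
hole ((609.5059204101562, 315.39324951171875), (21.40462303161621, 45.80729293823242), 55.98081970214844) [ 0.13335963 -0.00293421  0.0125    ] [ 0.14672564 -0.01055669 -0.0005    ]
hole ((596.56640625, 259.0567321777344), (19.692655563354492, 31.573732376098633), 34.80522155761719) [0.1196472  0.02383044 0.0125    ] [ 0.13163719  0.01889372 -0.0005    ]
hole ((531.606689453125, 226.5835
[... 683 characters left out ...]
740966796875, 304.529541015625), (23.227703094482422, 35.0413932800293), 90.22911834716797) [0.00036401 0.00419623 0.0125    ] [ 0.00041023 -0.00269764 -0.0005    ]
hole ((558.8921508789062, 234.88514709472656), (22.887271881103516, 93.69395446777344), 90.16661834716797) [0.10181171 0.03439324 0.0125    ] [ 0.11195884  0.03050601 -0.0005    ]
hole ((573.2763061523438, 182.3520050048828), (44.95652389526367, 52.43006896972656), 48.57034683227539) [0.10343661 0.05575429 0.0125    ] [ 0.11374552  0.05399394 -0.0005    ]
hole ((584.369384765625, 108.98829650878906), (70.41150665283203, 84.72542572021484), 78.69538879394531) [0.10252825 0.08310173 0.0125    ] [ 0.11274671  0.08406429 -0.0005    ]
```

```bash
cat >> h.py <<'E'
def S(): return monitor.sense()
def thread(x,y,zt=.1385):
    """light-touch search for the stem; returns xy that threads, or None"""
    offs=[(0,0),(-1.5,0),(1.5,0),(0,1.5),(0,-1.5),(-1.5,1.5),(1.5,1.5),(-1.5,-1.5),(1.5,-1.5),(-3,0),(3,0),(0,3),(0,-3)]
    env.movel([x,y,.165],velocity=.2)
    for dx,dy in offs:
        X,Y=x+dx/1000,y+dy/1000
        env.movel([X,Y,zt+.005],velocity=.1);env.hold(.15);F=S()['contact_force']
        hit=env.movel([X,Y,zt-.010],velocity=.03,guard=2.5);s=S()
        print('try',dx,dy,hit,np.round(s['position'],4),np.round(s['contact_force']-F,1),round(s['clock'],1))
        if s['position'][2]<zt-.006: return X,Y
    env.movel([X,Y,.165])
E
python3 - <<'E'
from h import *
print(thread(.577,.1363))
E
```

```text
try 0 0 False [0.5771 0.1363 0.1285] [ 0.5 -1.7  0. ] 8.9
(0.577, 0.1363)
```

```bash
cat >> h.py <<'E'
def lower(x,y,zc,g=2.2):
    """lower a threaded ring onto a surface at about zc (TCP height of contact)"""
    env.movel([x,y,zc+.012],velocity=.06,guard=4);env.hold(.2);F=S()['contact_force']
    for _ in range(4):
        hit=env.movel([x,y,zc-.003],velocity=.02,guard=g);env.hold(.15);s=S()
        print('lower',hit,np.round(s['position'],4),np.round(s['contact_force']-F,1),np.round(s['contact_force'],1))
        if s['position'][2]<zc+.004: return
def mark(save=None):
    s=S();print('clock',round(s['clock'],1),np.round(s['position'],4));return grab('top',save)
E
python3 - <<'E'
from h import *
x,y=.577,.1363
lower(x,y,.078)
f=grab('wrist','w5.png');env.release();env.movel([x,y,.155],velocity=.2)
env.movel([.571,.11,.20],velocity=.2);mark();f=grab('wrist','w6.png')
print(S()['clock'])
E
```

```text
lower True [0.5768 0.1363 0.0767] [1.7 1.6 2.4] [1.7 0.7 1.5]
clock 12.2 [0.5707 0.1098 0.1991]
12.2833
```

View pics/w6.png

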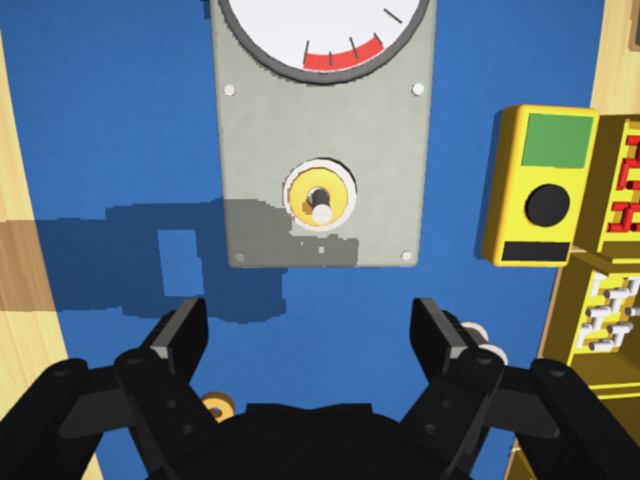

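The wrist view shows ring 1 threaded and lying flat on the plate at (320,195), with the stem top at (321,213). Next I'll read the dial from above it.

```bash
cat >> h.py <<'E'
def rect(f,c=(.575,.294),z=.07,h=.095,n=390):
    # image: right=-y, down=-x  (seen from above)
    g=np.linspace(-h,h,n);yy,xx=np.meshgrid(g,g)
    P=np.stack([c[0]-xx,c[1]-yy,np.full_like(xx,z)],-1).reshape(-1,3)
    C=P@f['view'][:3,:3].T+f['view'][:3,3];s=C[:,:2]/C[:,2:];s=s*(1+float(f['k1'])*(s**2).sum(1,keepdims=True))
    K=f['mtx'];m=np.stack([K[0,0]*s[:,0]+K[0,2],K[1,1]*s[:,1]+K[1,2]],-1).reshape(n,n,2).astype(np.float32)
    return cv2.remap(cv2.cvtColor(f['frame'],cv2.COLOR_RGB2BGR),m,None,cv2.INTER_LINEAR)
def dial():
    s=S();env.movel([.571,.225,.215],velocity=.3);env.hold(.1);return grab('wrist')
E
python3 - <<'E'
from h import *
f=dial();np.savez('pics/d1.npz',**f);print(S()['clock'])
cv2.imwrite('pics/dial.png',np.hstack([rect(load('top0')),rect(f)]))
E
```

```text
12.9667
```

View pics/dial.png

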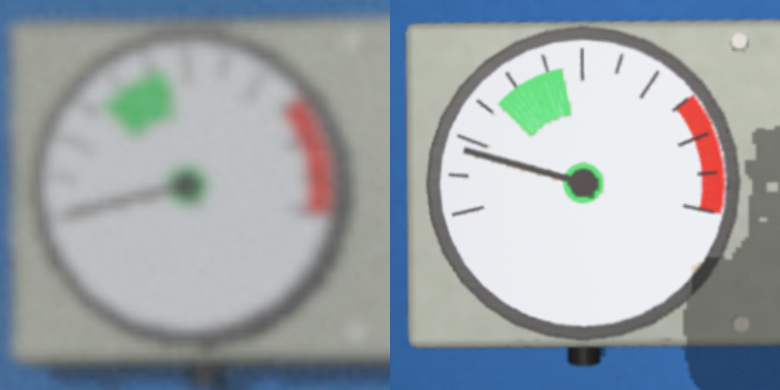

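The rectified dial gives zero at mark (468,211), the needle at (465,150) and the middle of the green at (537,100), with the dial centre at (582,183). That is a needle reading of about 0.515 rad (1.7 N) and a sector middle of about 1.31 rad. I need another 0.48 to 1.12 rad, so I'll fetch a second ring.

```bash
cat >> h.py <<'E'
def pick(gx,gy):
    env.reach([gx,gy,.10],Q);env.hold(.1);f=grab('wrist');e=brass(f,proj(f,[gx,gy,.0065]),75);p=at(f,e[0],.0075)
    print('seen',e,p);assert np.hypot(p[0]-gx,p[1]-gy)<.007 and 50<e[1][0]<75
    x,y=p[:2];env.movel([x,y,.02],velocity=.12);env.movel([x,y,.001],velocity=.05,guard=8)
    env.close_gripper(40);env.movel([x,y,.06],velocity=.15)
    s=S();print('gap',s['finger_gap'],s['contact_force'],s['clock']);assert .4<s['finger_gap']<.58
    env.reach([.571,.085,.165],Q);env.hold(.1);f=grab('wrist');s=S();c=s['position']+[0,0,.006];e=brass(f,proj(f,c),60)
    o=at(f,e[0],c[2])-c;print('held offset',o,s['position'],s['clock']);return o
E
python3 - <<'E'
from h import *
o=pick(.458,-.1345)
print(thread(.577-o[0]+.0004,.1363-o[1]+.0003,.1375))
E
```

```text
seen ((307.540283203125, 240.99977111816406), (61.794918060302734, 62.022647857666016), 18.284048080444336) [ 0.45817278 -0.13540774  0.0075    ]
gap 0.49099693028379215 [-0.4451228   1.24055499 -2.21722184] 16.9667
held offset [0.00027607 0.00052944 0.        ] [0.57072235 0.08370326 0.16432143] 18.1667
try 0 0 False [0.5772 0.1361 0.1276] [-0.2  0.4 -0.9] 19.8
(np.float64(0.5771239319971323), np.float64(0.13607056153635738))
```

```bash
cat >> h.py <<'E'
def needle(f):
    im=rect(f);g=im.max(2);c=np.array([192.,183.]) # centre as seen in dial.png (582-390)
    a=np.deg2rad(np.arange(-30,220,.25));r=np.arange(40,108,2)
    v=[np.mean([g[int(round(c[1]-k*np.sin(t))),int(round(c[0]-k*np.cos(t)))] for k in r]) for t in a]
    i=int(np.argmin(v));return np.deg2rad(np.rad2deg(a[i])+13.8),v[i]
E
python3 - <<'E'
from h import *
x,y=.5771,.13607
lower(x,y,.0895)
env.release();env.movel([x,y,.155],velocity=.2)
f=dial();np.savez('pics/d2.npz',**f);print(needle(load('d1')),needle(f),S()['clock'])
w=load('d1')
env.movel([.571,.11,.20],velocity=.3);env.hold(.1);g=grab('wrist')
i=cv2.resize(cv2.cvtColor(g['frame'],cv2.COLOR_RGB2BGR)[140:270,255:385],(390,390))
cv2.imwrite('pics/end.png',np.hstack([rect(f),i]))
E
```

```text
lower True [0.577  0.1361 0.0887] [ 0.9 -0.6  3.5] [0.8 0.5 1.3]
(np.float64(0.5157447939643244), np.float64(91.88235294117646)) (np.float64(1.0786134777324958), np.float64(93.5)) 22.9333
```

View pics/end.png

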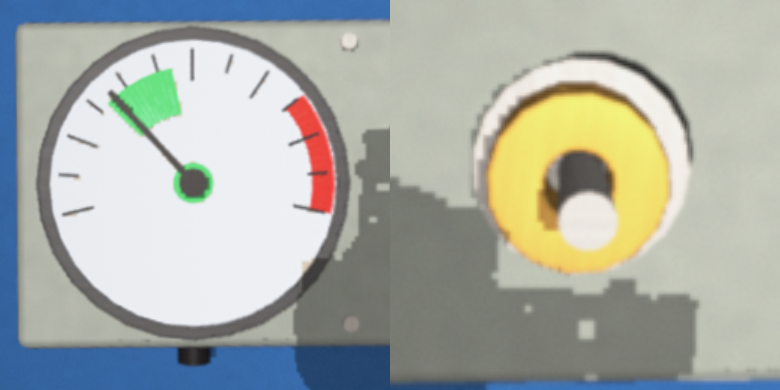

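The needle reads about 1.08 rad, inside the green near its lower edge, and two rings lie flat on the stem at (580,180) in the crop. I'll measure the exact extent of the green before handing in.

```bash
python3 - <<'E'
from h import *
im=rect(load('d1'));m=cv2.inRange(cv2.cvtColor(im,cv2.COLOR_BGR2HSV),(45,60,60),(85,255,255))
v,u=np.nonzero(m);r=np.hypot(u-192,v-183);k=(r>60)&(r<125);a=np.arctan2(183-v[k],192-u[k])+np.deg2rad(13.8)
q=np.percentile(a,[.5,50,99.5]);mid=(q[0]+q[2])/2;n=needle(load('d2'))[0];print(q,mid,'needle',n,'diff',mid-n)
f=grab('top');print(needle(f),np.abs(S()['qvel']).max())
if abs(mid-n)<.3: print(job.hand_in())
E
```

```text
[0.99400672 1.31712594 1.63998935] 1.316998035680171 needle 1.0786134777324958 diff 0.2383845579476751
(np.float64(0.995710338262765), np.float64(149.58823529411765)) 0.0021555644024540592
the job is handed in; nothing more can be done
None
```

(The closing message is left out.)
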